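Fit the transport lock pin into a drive unit by feel

TASK

Lock the printer drive unit for transport: draw the wing-headed lock pin out of the wooden holder, put it upright through the round shuttered window in the unit's cover and, with a firm hold and light pressure (never more than 35 N), sweep its tip over the steel carrier inside until it finds the blind hole that you cannot see. Push it gently fully home, let go of it and leave it standing upright there. Leave the round-headed pin, the side cutter, the feed roller and the gear where they are.

Things in the scene. Friction and masses are not known exactly. Their poses are not given: they have to be found in the camera images.
- drive_unit: Printer drive unit, fixed to the bench: grey box 104 (x) x 96 (y) x 62 mm high with a 4 mm aluminium cover as its top and a small motor can standing 19 mm out of its +x face. Origin: centre of the underside, on the bench; z up. Inside is a stiff steel carrier that does not give way. Never press the pin against the unit or the carrier with more than 35 N.
- window (a point): Centre of the 34 mm round window in the cover, at the cover's top face (62 mm above the bench); axes as the unit. Just below, two black spring flaps 17 mm long, hinged at its +x and -x edges, shut it. They swing down as the pin is pushed in (a few newtons at most) and then lean on it with under 1 N.
- search_centre (a point): Point on the carrier's flat level top (30 mm above the bench), straight below the window's centre. Hidden in that top is one vertical blind hole, 13.5 mm wide, 18 mm deep (bottom 12 mm above the bench), its mouth chamfered 1.5 mm. The carrier stopped at random: the hole's centre lies up to 5 mm from this point along the unit's x and up to 5 mm along its y; where is not known.
- lock_pin: Lock pin, 90 mm long, about 90 g, upright in the holder: steel shaft 12 mm thick, 52 mm long, foot chamfered to 9 mm over the last 2 mm; then a collar 22 mm wide, 4 mm high, which rests on the holder; then a black flat wing head 16 mm thick (its x), 34 mm wide (its y), 34 mm high. Origin: centre of the foot's end face; z up the pin.
- pin_tip (a point): Centre of the lock pin's foot end face (same as the pin's origin). Fully home it is 12 mm above the bench (the collar then stands 2 mm above the cover); on the carrier beside the hole it stands 18 mm higher.
- pin_head (a point): Centre of the lock pin's wing head, the place to grip: 73 mm above its foot; the wing reaches 17 mm up and down from here.
- pin_holder: Fixed wooden holder block 42 (x) x 84 (y) x 56 mm high with two vertical holes 14 mm wide, 54 mm deep, on its long middle line, 21 mm either side of the centre. Origin: centre of its underside on the bench. The pins may stand in either hole. The slanting arm of the bench lamp passes about 0.1 m behind it (away from the robot), 0.3 to 0.45 m above the bench, rising to the right: keep the wrist on the robot's side of it.
- round_pin: Bystander: another steel pin, 10 mm thick, with a round black knob 27 mm wide, in the holder's other hole. Origin at its foot; total height 78 mm. Must stay in its hole.
- side_cutter: Bystander: small side cutting pliers, 141 x 48 x 12 mm, lying on the bench. Origin: centre of the underside.
- feed_roller: Bystander: black paper feed roller with a metal shaft, 52 mm long, 20 mm thick, lying on the bench. Origin: centre of its underside.
- drive_gear: Bystander: pale plastic gear 36 mm wide and 11 mm high lying flat on the bench. Origin: centre of its underside.
Things that resemble listed ones, but are neither listed nor needed, are in the scene too. What is shaped like the lock_pin but red, turquoise or white is not meant.

How it is judged:
By the outcome, as a careful person would: the job done as asked, in the order asked, and still so for the second after the job is handed in, with the robot touching nothing.
It also fails if it takes over 56 s, if anything falls off the work surface, if the arm or the gripper's body presses on something with over 40 N, if the wrist force passes 120 N, or if a joint passes its speed limit or range.

ROBOT

A 7-joint arm with a two-finger parallel gripper is mounted at the origin on a cart in front of the work surface, level with it; the furniture and walls round the work are solid. World frame = base frame: x ahead of the robot, y to its left, z up, the work surface at z = 0. Lengths are in m, angles in rad, forces in N, time in s.
With the tool pointing down it reaches from about 0.35 to 0.9 m from the base axis. Payload 19.9 kg.
Tool frame: the origin (TCP) lies midway between the tips of the shut fingers; the grasp point (between the pads) lies 19 mm behind it; x points along the fingers, z is the direction in which the jaws open and shut, and the axes are right-handed (so a half turn about x gives the same grasp; the last joint's range is limited). The gripper opens to 94 mm and grips with 3 to 60 N. Pads are 16 mm wide; open, the fingers measure 119 mm over their backs; the gripper's body (75 mm by 177 mm) begins 78 mm behind the grasp point.
Start: joints at [-1.161, 0.417, -0.01, 1.614, 0.005, 1.111, -0.053], TCP at [0.273, 0.562, 0.17] pointing down, gripper open.
Joint ranges: [-2.81, 2.81], [-0.39, 2.02], [-1.27, 1.25], [0.06, 2.57], [-1.19, 4.33], [0.19, 2], [-2.82, 2.82]. Speed limits (rad/s): [1.89, 1.89, 2.39, 2.39, 3.01, 3.01, 3.01].

INTERFACE

Orientations are given as a unit quaternion [w, x, y, z].
In Python, from plant import read_state, read_camera, close_job, find_in, masks_of, spot_point gives the robot as it stands. The module is installed in compiled form; this text tells all that it offers.
- The arm moves only by the tool send_rows, never from a script. Its argument "rows" is a list that holds one entry, the list of rows, each a list of 7 numbers: the turn, a rotation vector about the tool's x, y, z in units of 90 degrees (1.0 is 90 degrees), then the shift along the tool's x, y, z in units of 500 mm (1.0 is 500 mm), then the closure, from -1 (fully open) to 1 (shut). In form: [[[ax, ay, az, x, y, z, jaw], ...]]. A call has 1 to 10 rows; each row is the pose to reach, as a shift and turn from the pose commanded when the call began, along the tool's axes at that moment; what a row does not reach only later rows make up. A row lasts 1/8 s, in which the tool goes at most 62.5 mm and 10.7 degrees, less where a joint would pass 70% of its speed; a pose out of reach is approached as far as the arm can. A call with a number of a shift or a turn outside -1 to 1 is refused whole. A call with a gripper value outside its range is refused whole. The fingers move at their own pace and stop on an object; "newtons" is the grip in N (left out, the last holds). Time passes only in rows, so rows that repeat a pose let the fingers close. It gives the time, the measured TCP pose, the force and the opening at its end, in the units of the state.
- read_state(): the state, without advancing time (a new reading comes with each control period).
- read_camera(name): name is "side" or "top"; returns a dict with "color" (420x560x3 uint8, blue, green, red), "intrinsics" (3x3 intrinsics, pixels), "world_to_cam" (4x4, takes a point from world to camera coordinates). Camera axes: x right, y down, z forward; pixel columns grow to the right and rows downward; lengths in m; the calibration is good to about 2 mm. A picture is of the moment at which its call begins. There is no depth.
- close_job(): hands the job in, once; it reports no verdict.
Trained networks look in a picture, given as the dict that the camera call returned (one of the last four; its "shot" number tells which), for a name from the list of things; names that differ only in an ending like _2 or _b are one class to them, and where a whole thing is asked for, a point or a joint stands for the part that bears it (a point fixed in the world has none). Each returns a list of dicts, best first, with "score" (0 to 1); they miss things now and then, are a little off and sometimes report something else, mostly with a low value. They report only what shows in the picture. A call takes as long as a camera call. They do not tell look-alikes from the thing itself.
- find_in(thing, picture): "location" ([column, row] in pixels, amid what is visible of it).
- masks_of(thing, picture): "mask" (420x560 bool, what is visible of it) and "location" ([column, row] in pixels, amid what is visible of it).
- spot_point(thing, picture): "location" ([column, row] in pixels: a listed point, or the origin of a listed thing).
The state is a dict: "time_s": time; "qpos": joint angles; "qd": joint speeds; "tau": joint torques, N m; "ee_pos": TCP position; "ee_rot": TCP orientation; "wrist_force": force on the tool from outside, world axes, zero at the start; "wrist_torque": the same for the moment, N m; "opening": finger opening in m.
Only numpy, scipy, OpenCV 4.12 (cv2) and the standard library are available. Lean on these libraries where they do the work, as an engineer would, in place of code of your own. Each camera call takes 0.05 s, during which the arm holds its last target. There are 200 camera calls.

## Working session

There is one attempt and no reset: what is moved stays moved. The work goes in short steps, Python scripts to look and compute and a tool call to move; the robot and the scene stay as the last step left them, time stands still between calls to the robot, and variables do not carry over. Pictures are saved under pics/ and viewed, about 8 in all and at most 12, crops included, and the job is handed in when it is done.

Besides the shell and the picture viewer there is one more tool, called by a JSON object that holds its "fn" and its "kwargs", one argument or row to a line. send_rows: Moves the arm, as the interface text tells. Shifts and turns lie within -1 to 1; 1 stands for 500 mm of shift or 90 degrees of turn. Its arguments: {"type":"object","properties":{"rows":{"type":"array","items":{"type":"array","items":{"type":"array","items":{"type":"number"}}}},"newtons":{"type":"number"}},"required":["rows"]}

```bash
mkdir -p pics; cat > h.py <<'E'
import numpy as np, cv2
from plant import *
from scipy.spatial.transform import Rotation as R
def ray(p,uv):
    K=np.array(p["intrinsics"]);T=np.array(p["world_to_cam"]);Rm=T[:3,:3];c=-Rm.T@T[:3,3]
    d=Rm.T@np.linalg.inv(K)@np.array([uv[0],uv[1],1.0]);return c,d/np.linalg.norm(d)
def atz(p,uv,z):
    c,d=ray(p,uv);return c+d*(z-c[2])/d[2]
def tri(rs):
    A=0;b=0
    for c,d in rs:
        M=np.eye(3)-np.outer(d,d);A=A+M;b=b+M@c
    return np.linalg.solve(A,b)
def proj(p,X):
    K=np.array(p["intrinsics"]);T=np.array(p["world_to_cam"]);q=K@(T[:3,:3]@np.array(X)+T[:3,3]);return q[:2]/q[2]
E
python3 - <<'E'
from h import *
np.set_printoptions(precision=4,suppress=True)
s=read_state();print(s)
for n in("side","top"):
    p=read_camera(n);cv2.imwrite(f"pics/{n}0.png",p["color"])
    c,_=ray(p,(0,0));print(n,c)
    for t in["drive_unit","lock_pin","pin_holder","round_pin"]:
        print(t,[(np.round(q["location"]),round(q["score"],2)) for q in find_in(t,p)])
    for t in["window","pin_head","pin_tip","drive_unit","pin_holder"]:
        print("pt",t,[(np.round(q["location"],1),round(q["score"],2)) for q in spot_point(t,p)])
E
```

```text
{'time_s': 0.0, 'qpos': array([-1.1605,  0.418 , -0.0103,  1.6142,  0.0047,  1.1107, -0.053 ]), 'qd': array([-0.0002, -0.0001,  0.0011,  0.0003, -0.0005, -0.0002,  0.001 ]), 'tau': array([  0.0017, -85.1239,   0.6392, -42.6011,  -0.0489,   0.0186,
         0.0001]), 'ee_pos': array([0.2727, 0.5619, 0.1697]), 'ee_rot': array([ 0.5989, -0.3756,  0.5996,  0.3751]), 'wrist_force': array([0.449 , 0.2822, 0.0385]), 'wrist_torque': array([-0.0225, -0.0278, -0.0332]), 'opening': 0.09386883457067151}
side [ 0.2074 -0.4009  0.709 ]
drive_unit [(array([275., 282.]), 0.71)]
lock_pin [(array([220., 216.]), 0.73), (array([286., 227.]), 0.72), (array([320., 247.]), 0.7), (array([226., 196.]), 0.52), (array([193., 148.]), 0.49)]
pin_holder [(array([232., 238.]), 0.81), (array([274., 282.]), 0.57)]
round_pin [(array([242., 218.]), 0.53)]
pt window [(array([276. , 271.9]), 0.76)]
pt pin_head [(array([316.8, 244.5]), 0.8), (array([196.2, 140.8]), 0.61), (array([286.1, 222.3]), 0.51), (array([218.4, 213.5]), 0.47), (array([228.8, 194.8]), 0.46)]
pt pin_tip [(array([317.8, 267.9]), 0.76), (array([230.5, 
[... 151 characters left out ...]
9, 283. ]), 0.75), (array([233.9, 240.4]), 0.59)]
top [0.234  0.1953 1.47  ]
drive_unit [(array([329., 238.]), 0.57), (array([396., 249.]), 0.56)]
lock_pin [(array([242., 240.]), 0.41)]
pin_holder [(array([270., 244.]), 0.77), (array([266., 251.]), 0.25)]
round_pin [(array([269., 237.]), 0.53)]
pt window [(array([331.3, 236.8]), 0.74)]
pt pin_head [(array([291.2, 212. ]), 0.65), (array([243.1, 240.1]), 0.58), (array([153.3, 242.7]), 0.56), (array([265. , 251.1]), 0.45), (array([319.5, 196.9]), 0.45)]
pt pin_tip [(array([322. , 202.7]), 0.63), (array([162.1, 246.9]), 0.59), (array([294.6, 216.2]), 0.56)]
pt drive_unit [(array([328., 243.]), 0.69)]
pt pin_holder [(array([273. , 248.6]), 0.84)]
```

```bash
python3 - <<'E'
import cv2
a=cv2.imread("pics/side0.png")[110:330,140:400]
cv2.imwrite("pics/sidec.png",cv2.resize(a,None,fx=3,fy=2.7,interpolation=cv2.INTER_CUBIC)[:600,:800])
a=cv2.imread("pics/top0.png")[170:300,140:420]
cv2.imwrite("pics/topc.png",cv2.resize(a,None,fx=2.85,fy=2.85,interpolation=cv2.INTER_CUBIC))
E
```

```text
(no output)
```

View pics/sidec.png

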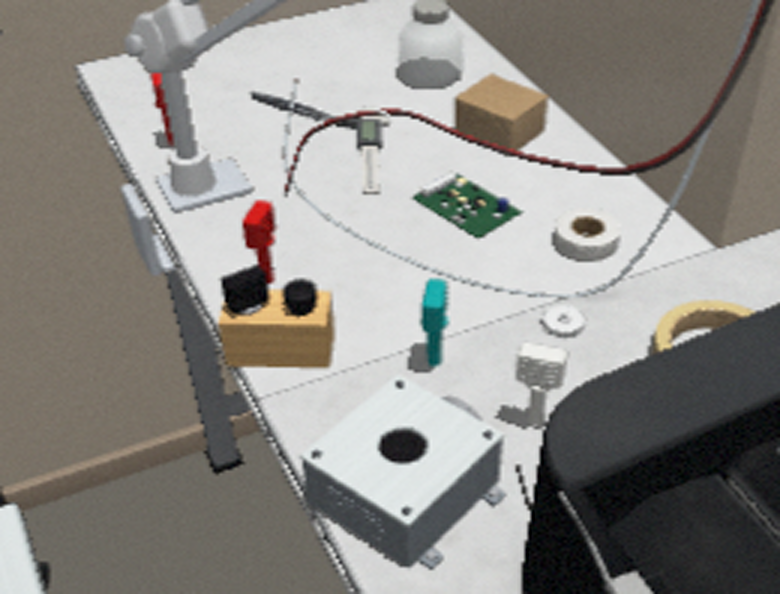

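View pics/topc.png

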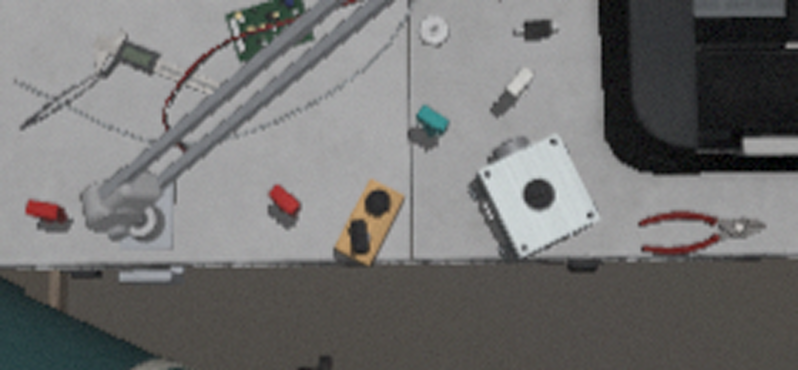

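Side crop (3x/2.7x, offset 140,110): the black wing head is in the holder at about side px (221,217) and top px (266,253). The black round knob beside it is at side (240,220), top (272,241). Possible mistakes for the lock pin are two red pins (side (226,196) and (193,148)), a turquoise one (285,225), a white one (320,247), and the round knob itself. I choose the black one with the flat head. The window is at side (275,275), top (329,238).

```bash
python3 - <<'E'
from h import *
np.set_printoptions(precision=4,suppress=True)
P={n:read_camera(n) for n in("side","top")}
for n in P: 
    print(n,P[n]["intrinsics"][0],P[n]["world_to_cam"][:3,:3].tolist())
# black head pixels
def dark(p,uv,r,th=60):
    g=p["color"].max(2);m=(g<th).astype(np.uint8)
    k,l,st,ce=cv2.connectedComponentsWithStats(m)
    best=min(range(1,k),key=lambda i:np.hypot(*(ce[i]-uv)) if st[i,4]>15 else 1e9)
    return ce[best],st[best,4],l==best
for nm,s,t,z in(("lock",(221,217),(266,253),.075),("round",(240,219),(272.6,241),.07),("window",(275,275),(329,238),.060)):
    a,na,ma=dark(P["side"],s,9);b,nb,mb=dark(P["top"],t,9)
    print(nm,a,na,b,nb,"tri",tri([ray(P["side"],a),ray(P["top"],b)]),"planes",atz(P["side"],a,z),atz(P["top"],b,z))
    if nm=="lock":
        pts=np.argwhere(mb)[:,::-1].astype(np.float32);print("rect",cv2.minAreaRect(pts))
        q=cv2.boxPoints(cv2.minAreaRect(pts));print(np.array([atz(P["top"],x,.09) for x in q]))
for t,z in(("pin_holder",.056),("drive_unit",.062)):
    for n in P:
        for q in masks_of(t,P[n])[:2]:
            m=q["mask"].astype(np.uint8);pts=np.argwhere(m)[:,::-1].astype(np.float32);r=cv2.minAreaRect(pts);bp=cv2.boxPoints(r)
            print(t,n,round(q["score"],2),q["location"],m.sum(),r);
            if n=="top": print(np.array([atz(P[n],x,z) for x in bp]))
im=P["top"]["color"][222:272,240:360];sd=P["side"]["color"][190:240,200:320]
cv2.imwrite("pics/z.png",np.vstack([cv2.resize(x,None,fx=6,fy=6,interpolation=cv2.INTER_NEAREST) for x in(im,sd)]))
E
```

```text
side [386.7241   0.     280.2089] [[0.8993320195690813, -0.43722881126938434, -0.005734559595877458], [-0.3011794186153145, -0.6098789966517308, -0.7330338104382493], [0.3170061141056097, 0.6609679084789511, -0.680168028931544]]
top [460.9277   0.     282.3015] [[-0.015307972609699013, -0.9998661213930835, 0.005779728794017948], [-0.9822884674762484, 0.01395874669950464, -0.18685427491428272], [0.1867485813540333, -0.008537721061897255, -0.9823706401767742]]
lock [221.4031 216.9319] 191 [265.3889 252.8333] 54 tri [0.3601 0.2362 0.0769] planes [0.3615 0.2381 0.075 ] [0.3593 0.2364 0.075 ]
rect ((265.5, 253.0), (10.0, 5.0), 90.0)
[[0.3726 0.243  0.09  ]
 [0.3724 0.228  0.09  ]
 [0.3425 0.2283 0.09  ]
 [0.3427 0.2432 0.09  ]]
round [239.514  219.8972] 107 [272.0612 240.551 ] 49 tri [0.3973 0.2159 0.0692] planes [0.3973 0.2151 0.07  ] [0.3969 0.2159 0.07  ]
window [273.7836 274.9627] 134 [328.2308 237.8769] 65 tri [0.4041 0.0432 0.061 ] planes [0.4048 0.0438 0.06  ] [0.4038 0.0432 0.06  ]
pin_holder side 0.62 [231.3, 234.9] 844 ((232.0, 231.5), (29.0, 38.0), 90.0)
pin_holder side 0.62 [276.5, 280.9] 3067 ((275.4248046875, 283.3717041015625), (60.20613479614258, 62.275726318359375), 41.18592834472656)
pin_holder top 0.68 [268.4, 249.2] 290 ((269.5000305175781, 248.00003051757812), (15.205260276794434, 29.068883895874023), 26.56505012512207)
[[0.3469 0.2652 0.056 ]
 [0.4265 0.2246 0.056 ]
 [0.4047 0.1829 0.056 ]
 [0.3256 0.2238 0.056 ]]
drive_unit side 0.94 [272.1, 283.2] 3072 ((275.99957275390625, 283.15960693359375), (60.867855072021484, 61.55851364135742), 41.3477783203125)
drive_unit side 0.36 [233.3, 236.4] 841 ((232.0, 231.0), (28.0, 38.0), 90.0)
drive_unit top 0.74 [328.3, 241.4] 1247 ((326.2505187988281, 237.11227416992188), (39.987754821777344, 35.83851623535156), 65.77225494384766)
[[ 0.4409  0.1241  0.062 ]
 [ 0.4855  0.0215  0.062 ]
 [ 0.3715 -0.0247  0.062 ]
 [ 0.3282  0.0767  0.062 ]]
```

View pics/z.png

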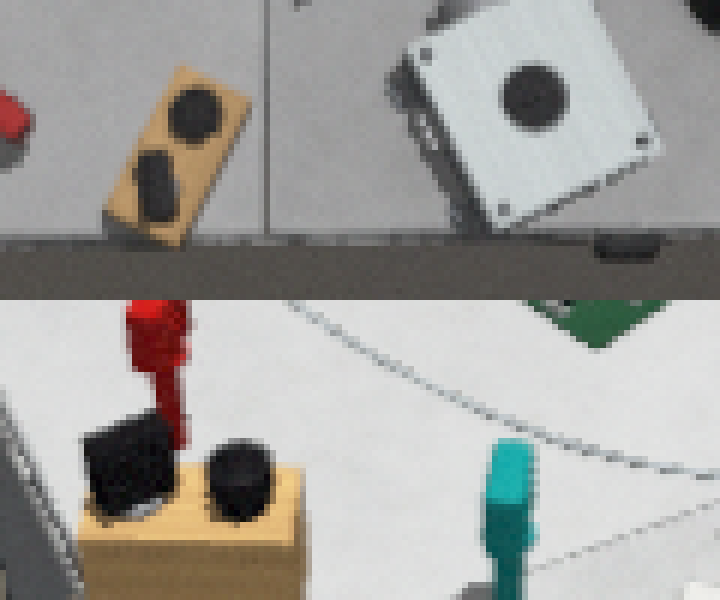

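```bash
python3 - <<'E'
from h import *
from scipy.optimize import minimize
np.set_printoptions(precision=4,suppress=True)
P={n:read_camera(n) for n in("side","top")}
S=6
def target(p,c,w=14,th=70):
    g=p["color"].max(2).astype(np.float32);u0,v0=int(c[0])-w,int(c[1])-w
    g=g[v0:v0+2*w,u0:u0+2*w];return cv2.resize(g,None,fx=S,fy=S,interpolation=cv2.INTER_CUBIC)<th,(u0,v0),w
cs={"side":(221,217),"top":(265.4,252.8)}
T={}
for n in P:
    m,o,w=target(P[n],cs[n]); k,l,st,ce=cv2.connectedComponentsWithStats(m.astype(np.uint8))
    i=l[w*S,w*S]; T[n]=((l==i),o,w); print(n,i,(l==i).sum()/S**2)
def poly(n,pts):
    m,o,w=T[n];q=np.array([(proj(P[n],X)-o+.5)*S-.5 for X in pts],np.float32)
    im=np.zeros(m.shape,np.uint8);cv2.fillConvexPoly(im,cv2.convexHull(np.round(q*16).astype(np.int32)),1,shift=4);return im>0
def cost(v,ret=0):
    x,y,a,du,dv=v[:5]; c,s=np.cos(a),np.sin(a);pts=[[x+c*i*.008-s*j*.017,y+s*i*.008+c*j*.017,z] for i in(-1,1) for j in(-1,1) for z in(.060,.094)]
    r=[]
    for n in P:
        im=poly(n,pts);m=T[n][0]
        r.append((im&m).sum()/(im|m).sum())
    return r if ret else 2-sum(r)
best=[]
for a in np.radians(range(-180+60,60,10)):
    b=minimize(cost,[.361,.236,a,0,0],method="Nelder-Mead",options=dict(initial_simplex=np.array([[.361,.236,a,0,0]]+[[.361+.003*(i==0),.236+.003*(i==1),a+.15*(i==2),0,0] for i in range(3)])[:4][:, :5] if 0 else None,maxiter=10)) if 0 else minimize(lambda v:cost(list(v)+[0,0]),[.361,.236,a],method="Nelder-Mead",options=dict(initial_simplex=[[.361,.236,a],[.364,.236,a],[.361,.239,a],[.361,.236,a+.15]]))
    best.append((b.fun,b.x[0],b.x[1],np.degrees(b.x[2]),*cost(list(b.x)+[0,0],1)))
print(np.array(sorted(best)[:6]))
s=read_state();print("R",R.from_quat(s["ee_rot"],scalar_first=True).as_matrix(),s["time_s"])
print("lamp base",atz(P["side"],(208,177),0),"pole top guess tri",tri([ray(P["side"],(195,125)),ray(P["top"],(185,240))]))
print("red pin",atz(P["top"],(240,240),.09),atz(P["top"],(154,243),.09))
E
```

```text
side 1 193.72222222222223
top 2 58.638888888888886
[[  0.3828   0.36     0.2364 -82.2549   0.7857   0.8314]
 [  0.3829   0.3602   0.2364  98.2471   0.7872   0.8299]
 [  0.383    0.36     0.2364  97.8011   0.7859   0.8311]
 [  0.3833   0.3603   0.2365 -83.2166   0.7892   0.8274]
 [  0.3834   0.3603   0.2364  98.1728   0.7874   0.8293]
 [  0.3834   0.36     0.2364 -82.2465   0.7852   0.8314]]
R [[ 0.     -0.8997  0.4366]
 [-0.0001  0.4366  0.8997]
 [-1.     -0.     -0.0001]] 1.4
lamp base [0.4005 0.4886 0.    ] pole top guess tri [0.3851 0.4554 0.197 ]
red pin [0.3977 0.3119 0.09  ] [0.3924 0.5696 0.09  ]
```

{"fn": "send_rows", "kwargs": {
  "rows": [
    [[-0.1,0,0,0,0.007,-0.16,0.15],[-0.2,0,0,0,0.007,-0.32,0.15],[-0.3,0,0,0,-0.06,-0.38,0.15],[-0.378,0,0,0,-0.16,-0.46,0.15],[-0.378,0,0,0,-0.258,-0.546,0.15],[-0.378,0,0,0,-0.258,-0.546,0.15],[-0.378,0,0,0,-0.35,-0.53,0.15],[-0.378,0,0,0.08,-0.441,-0.509,0.15],[-0.378,0,0,0.08,-0.441,-0.509,0.15],[-0.378,0,0,0.08,-0.441,-0.509,0.15]]
  ],
  "newtons": 60
}}

```text
time_s: 2.65
ee_pos: [0.3596, 0.2376, 0.1305]
ee_rot: [0.463, -0.534, 0.463, 0.534]
wrist_force: [-0.9, 0.0, 0.9]
opening: 0.04
```

```bash
cat >> h.py <<'E'
def go(X,yaw=None):
    s=read_state();M=R.from_quat(s["ee_rot"],scalar_first=True).as_matrix();a=np.degrees(np.arctan2(M[1,2],M[0,2]))
    r=M.T@(np.array(X)-s["ee_pos"])/.5
    print("t",round(s["time_s"],2),"pos",np.round(s["ee_pos"],4),"F",np.round(s["wrist_force"],1),"T",np.round(s["wrist_torque"],2),"open",round(s["opening"],4),"yaw",round(a,1),"tilt",np.round(M[:,0],3),"-> shift",np.round(r,4),"turn",None if yaw is None else round((a-yaw)/90,4))
    return s,M
E
python3 - <<'E'
from h import *
go([.360,.2364,.066],98)
p=read_camera("side");cv2.imwrite("pics/a.png",cv2.resize(p["color"][110:330,140:400],None,fx=2.7,fy=2.7))
E
```

```text
t 2.65 pos [0.3596 0.2376 0.1305] F [-0.9  0.   0.9] T [ 0.01 -0.02  0.03] open 0.04 yaw 98.2 tilt [-0. -0. -1.] -> shift [ 0.1289 -0.0005 -0.0024] turn 0.0018
```

View pics/a.png

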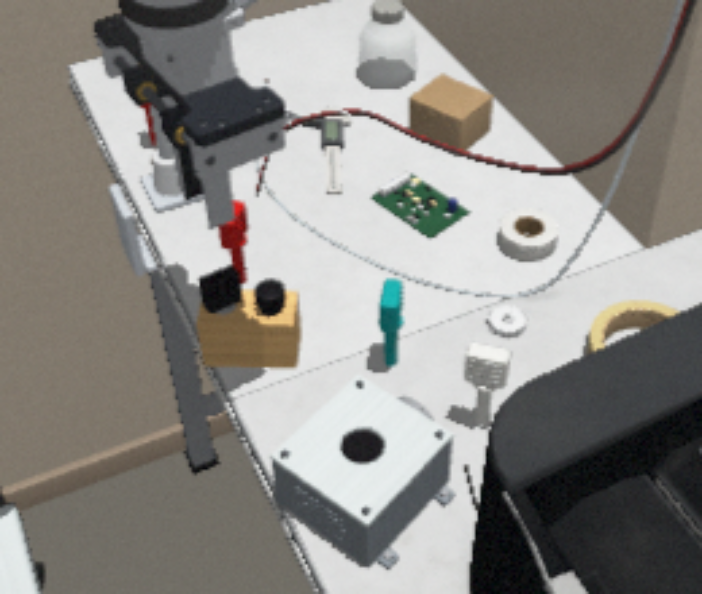

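The crop shows the open fingers above the black wing (crop 220,285). The round knob at (270,297) is clear of them. Descend and close.

{"fn": "send_rows", "kwargs": {
  "rows": [
    [[0,0,0,0.06,0,-0.002,0.15],[0,0,0,0.11,0,-0.002,0.15],[0,0,0,0.13,0,-0.002,0.15],[0,0,0,0.13,0,-0.002,0.15],[0,0,0,0.13,0,-0.002,1],[0,0,0,0.13,0,-0.002,1],[0,0,0,0.13,0,-0.002,1],[0,0,0,0.13,0,-0.002,1],[0,0,0,0.13,0,-0.002,1]]
  ],
  "newtons": 60
}}

```text
time_s: 3.82
ee_pos: [0.3603, 0.2361, 0.0654]
ee_rot: [-0.463, 0.534, -0.463, -0.534]
wrist_force: [-0.2, 0.4, -1.0]
opening: 0.0006
```

```bash
python3 - <<'E'
from h import *
go([.360,.2364,.180],98)
E
```

```text
t 3.83 pos [0.3603 0.2361 0.0654] F [-0.2  0.4 -1. ] T [0.06 0.02 0.06] open 0.0006 yaw 98.1 tilt [ 0. -0. -1.] -> shift [-0.2292  0.0005  0.0008] turn 0.0015
```

```bash
python3 - <<'E'
from h import *
p=read_camera("side");q=read_camera("top")
print(proj(p,[.3603,.2361,.0654]),proj(q,[.3603,.2361,.0654]))
cv2.imwrite("pics/b.png",np.hstack([cv2.resize(p["color"][170:250,190:270],(400,400)),cv2.resize(q["color"][210:290,230:310],(400,400))]))
E
```

```text
[221.66747737 220.52716404] [265.58376104 252.80064968]
```

View pics/b.png

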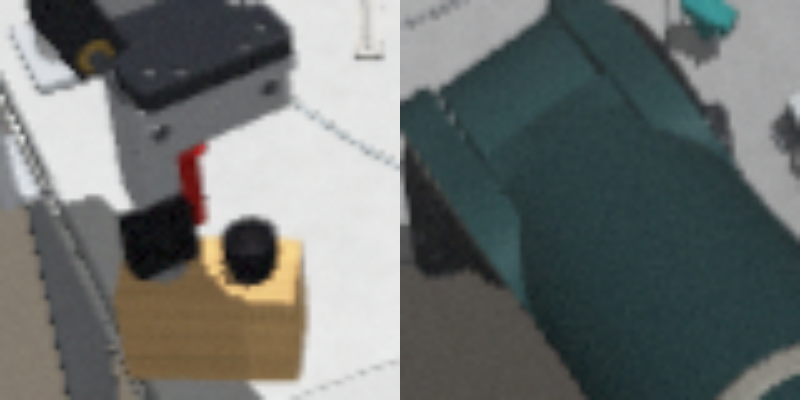

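```bash
python3 - <<'E'
from h import *
s,M=go([.36,.236,.18]);c=s["ee_pos"]
p=read_camera("side");k=10
im=cv2.resize(p["color"][180:236,195:265],None,fx=k,fy=k,interpolation=cv2.INTER_CUBIC)
def pt(X): return tuple(int(v) for v in (proj(p,X)-[195,180]+.5)*k)
def box(cs,col):
    for i in range(8):
        for b in(1,2,4):
            if not i&b: cv2.line(im,pt(cs[i]),pt(cs[i|b]),col,1)
box([c+M@[[-.05,0][i&1],[-.008,.008][i>>1&1],[-.0125,.0125][i>>2]] for i in range(8)],(0,255,0))
a=np.radians(98);X=np.array([np.cos(a),np.sin(a),0]);Y=np.array([-X[1],X[0],0])
box([np.array([.36,.2364,[.06,.094][i&1]])+X*[-.008,.008][i>>1&1]+Y*[-.017,.017][i>>2] for i in range(8)],(0,0,255))
cv2.imwrite("pics/c.png",im)
E
```

```text
t 3.92 pos [0.3603 0.236  0.0653] F [ 0.8 -0.2  0.1] T [ 0.05  0.   -0.05] open 0.0009 yaw 98.1 tilt [-0. -0. -1.] -> shift [-0.2293  0.0005  0.    ] turn None
```

View pics/c.png

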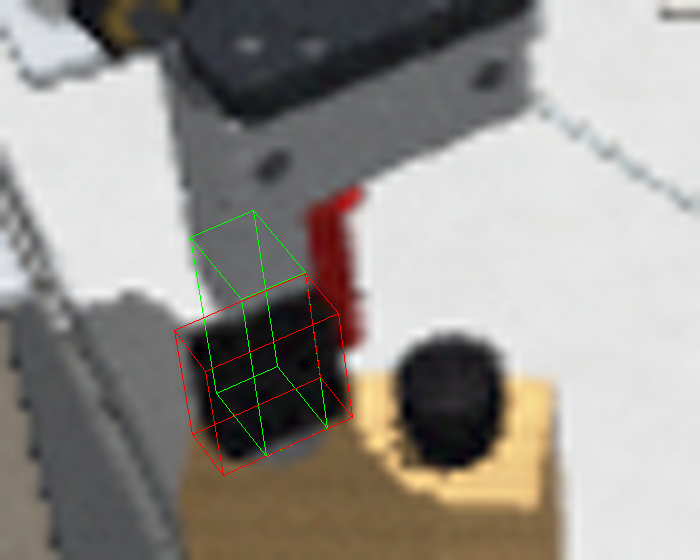

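```bash
python3 - <<'E'
from h import *
s,M=go([.36,.236,.18]);c=np.array([.3596,.2376,.1305])
p=read_camera("side");k=10
im0=cv2.resize(cv2.imread("pics/a.png"),(260,220),interpolation=cv2.INTER_AREA)
im=cv2.resize(im0[50:110,50:120],None,fx=k,fy=k,interpolation=cv2.INTER_CUBIC)
def pt(X): return tuple(int(v) for v in (proj(p,X)-[190,160]+.5)*k)
for sg,col in((-1,(0,255,0)),(1,(255,255,0))):
    cs=[c+M@[[-.05,0][i&1],[-.008,.008][i>>1&1],sg*[.02,.0325][i>>2]] for i in range(8)]
    for i in range(8):
        for b in(1,2,4):
            if not i&b: cv2.line(im,pt(cs[i]),pt(cs[i|b]),col,1)
cv2.imwrite("pics/d.png",im)
E
```

```text
t 3.98 pos [0.3603 0.236  0.0653] F [ 0.8 -0.  -0.2] T [ 0.07 -0.04 -0.02] open 0.0005 yaw 98.1 tilt [-0. -0. -1.] -> shift [-0.2293  0.0005 -0.    ] turn None
```

View pics/d.png

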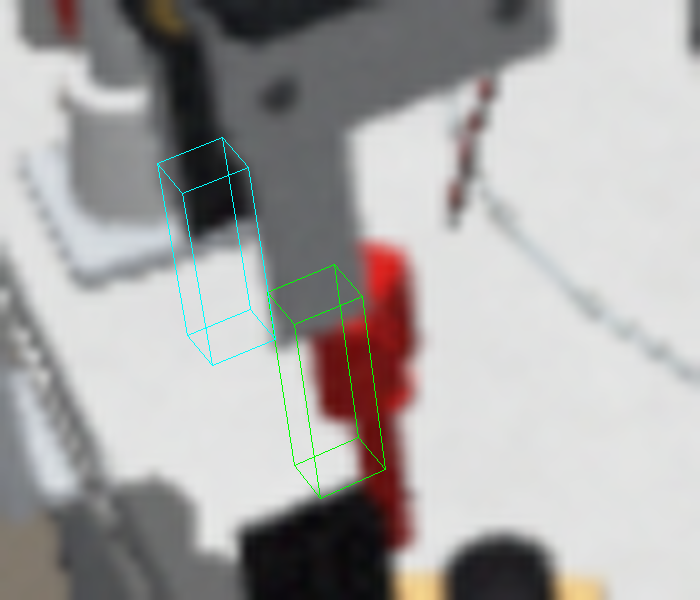

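The overlay shows the fingertips about 14–15 px, roughly 44 mm, above where the reported TCP projects. Columns agree and the wing triangulated to its listed height, so the cameras look right and the reported tip height does not. The fingers therefore shut above the wing and the pin has not moved. I'll open, go lower in stages and trust the image.

{"fn": "send_rows", "kwargs": {
  "rows": [
    [[0,0,0,0,0,0,0.15],[0,0,0,0,0,0,0.15],[0,0,0,0,0,0,0.15],[0,0,0,0.03,0,0,0.15],[0,0,0,0.05,0,0,0.15],[0,0,0,0.066,0,0,0.15],[0,0,0,0.066,0,0,0.15]]
  ],
  "newtons": 60
}}

```text
time_s: 4.9
ee_pos: [0.36, 0.2358, 0.0319]
ee_rot: [0.463, -0.534, 0.464, 0.534]
wrist_force: [-0.5, -0.6, 0.9]
opening: 0.0398
```

```bash
python3 - <<'E'
from h import *
s,M=go([.36,.236,.02]);c=s["ee_pos"]+[0,0,.044]
p=read_camera("side");k=10
im=cv2.resize(p["color"][180:236,195:265],None,fx=k,fy=k,interpolation=cv2.INTER_CUBIC)
def pt(X): return tuple(int(v) for v in (proj(p,X)-[195,180]+.5)*k)
cs=[c+M@[[-.05,0][i&1],[-.008,.008][i>>1&1],-[.02,.0325][i>>2]] for i in range(8)]
for i in range(8):
    for b in(1,2,4):
        if not i&b: cv2.line(im,pt(cs[i]),pt(cs[i|b]),(0,255,0),1)
cv2.imwrite("pics/e.png",im)
E
```

```text
t 4.9 pos [0.36   0.2358 0.0319] F [-0.5 -0.6  0.9] T [ 0.08 -0.01 -0.05] open 0.0398 yaw 98.1 tilt [-0.001 -0.001 -1.   ] -> shift [ 0.0238 -0.0001  0.0004] turn None
```

View pics/e.png

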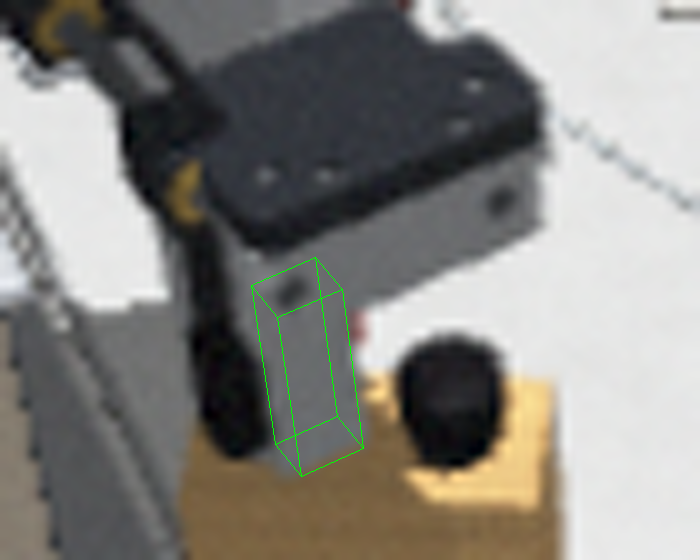

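The 44 mm offset overlay fits: the near finger is in front of the wing with its tip at about z = 76 mm. I'll go 10 mm lower and close.

{"fn": "send_rows", "kwargs": {
  "rows": [
    [[0,0,0,0.02,0,0,0.15],[0,0,0,0.02,0,0,0.15],[0,0,0,0.02,0,0,1],[0,0,0,0.02,0,0,1],[0,0,0,0.02,0,0,1],[0,0,0,0.02,0,0,1],[0,0,0,0.02,0,0,1]]
  ],
  "newtons": 60
}}

```text
time_s: 5.82
ee_pos: [0.3603, 0.2361, 0.0225]
ee_rot: [-0.463, 0.534, -0.463, -0.534]
wrist_force: [-0.6, -0.0, 2.7]
opening: 0.018
```

{"fn": "send_rows", "kwargs": {
  "rows": [
    [[0,0,0,0,0,0,1],[0,0,0,0,0,0,1],[0,0,0,-0.01,0,0,1],[0,0,0,-0.03,0,0,1],[0,0,0,-0.06,0,0,1],[0,0,0,-0.1,0,0,1],[0,0,0,-0.14,0,0,1],[0,0,0,-0.18,0,0,1],[0,0,0,-0.2,0,0,1],[0,0,0,-0.2,0,0,1]]
  ]
}}

```text
time_s: 7.08
ee_pos: [0.3605, 0.2362, 0.1228]
ee_rot: [-0.464, 0.534, -0.463, -0.534]
wrist_force: [0.2, -1.1, -1.2]
opening: 0.0186
```

```bash
python3 - <<'E'
from h import *
s,M=go([.404,.0435,.1225])
print(M)
p=read_camera("side");cv2.imwrite("pics/f.png",cv2.resize(p["color"][120:300,170:320],None,fx=4,fy=3.3,interpolation=cv2.INTER_CUBIC))
E
```

```text
t 7.08 pos [0.3605 0.2362 0.1228] F [ 0.2 -1.1 -1.2] T [ 0.02  0.05 -0.07] open 0.0186 yaw 98.1 tilt [ 0.001  0.001 -1.   ] -> shift [ 0.0005 -0.0316 -0.3939] turn None
[[ 8.27070875e-04 -9.89934131e-01 -1.41526436e-01]
 [ 7.01732619e-04 -1.41525876e-01  9.89934308e-01]
 [-9.99999412e-01 -9.18059551e-04  5.77617141e-04]]
```

View pics/f.png

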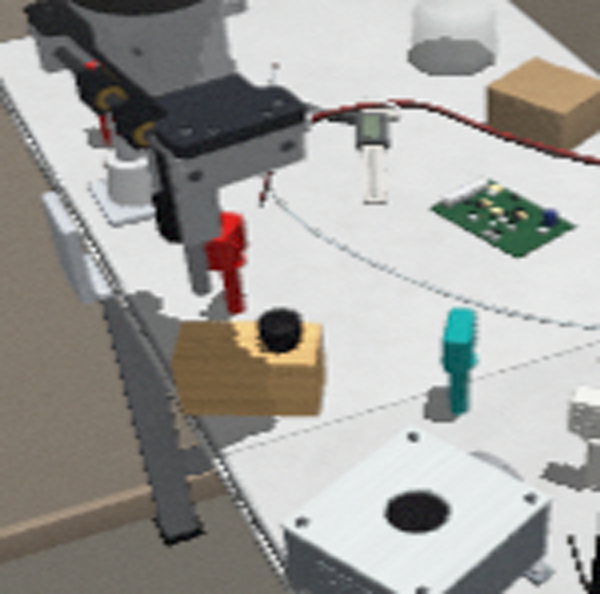

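Pin drawn out: the shaft tip is at about side px (220,208) and the round knob is still in the holder. Before going to the window I'll check the pin tip offset and how close the printer is.

```bash
python3 - <<'E'
from h import *
np.set_printoptions(precision=4,suppress=True)
s,M=go([.404,.0435,.1225])
p=read_camera("side");q=read_camera("top")
print("exp tip",proj(p,[.3605,.2362,.104]),[(np.round(d["location"],1),round(d["score"],2)) for d in spot_point("pin_tip",p)])
# shaft column extents by row in steel grey
for v in range(196,213): 
    print(v,p["color"][v,212:232].max(1))
for a in((327,265),(340,258),(333,262)):
  for b in((354,223),(368,230),(360,228)):
    r=[ray(p,a),ray(q,b)];X=tri(r);print(a,b,X,"gap",np.linalg.norm(np.cross(X-r[0][0],r[0][1])))
E
```

```text
t 7.12 pos [0.3602 0.236  0.1222] F [ 1.1 -0.2 -1.4] T [ 0.1  -0.02  0.01] open 0.0183 yaw 98.1 tilt [ 0. -0. -1.] -> shift [-0.0005 -0.0323 -0.3935] turn None
exp tip [219.8945 208.527 ] [(array([232.5, 215. ]), 0.72), (array([287.9, 246. ]), 0.7), (array([222.6, 207.2]), 0.63), (array([318.9, 264.6]), 0.53)]
196 [228 227 228 207 113  87  83  89  83  92 103 104 107 110 114 112 104 119
 156 204]
197 [228 226 227 214 142  86  89  87  84  92 103 104 105 110 120 122 105 108
 154 221]
198 [228 229 227 215 137  85  85  86  85  91 105 100 106 107 112 111 102 106
 134 199]
199 [228 228 228 216 137  84  86  84  84  85 102 105 105 106 110 116 116 140
 183 167]
200 [228 227 226 218 164  86  86  85  85  84  98 101 104 105 111 112 130 171
 154 199]
201 [227 227 226 225 199  83  84  85  87  82  90 103 106 104 109 111 106 142
 199 223]
202 [227 226 227 225 207 108  85  86  85 104 170 207 174 142 102 101  99 136
 206 228]
203 [228 228 226 229 215 137  88  84  87 100 164 225 210 142 102 103  99 125
 188 226]
204 [228 227 229 228 217 139  85  82  87  97 159 227 220 172 100 104 101 121
 185 226]
205 [
[... 640 characters left out ...]
 230 216 130 112 111 112 109 103 105 114
 133 192]
(327, 265) (354, 223) [ 0.4554 -0.0323  0.145 ] gap 0.020621163733233586
(327, 265) (368, 230) [ 0.4296 -0.0635  0.1945] gap 0.02292189378842008
(327, 265) (360, 228) [ 0.4404 -0.0465  0.1688] gap 0.024308230816287683
(340, 258) (354, 223) [ 0.4638 -0.036   0.1627] gap 0.033222894413896115
(340, 258) (368, 230) [ 0.4374 -0.0667  0.2104] gap 0.03438844419887052
(340, 258) (360, 228) [ 0.4485 -0.05    0.186 ] gap 0.03632777580581199
(333, 262) (354, 223) [ 0.4595 -0.034   0.1523] gap 0.02645387009766748
(333, 262) (368, 230) [ 0.4334 -0.065   0.2011] gap 0.02822866364113433
(333, 262) (360, 228) [ 0.4444 -0.0482  0.1759] gap 0.0298736230373432
```

{"fn": "send_rows", "kwargs": {
  "rows": [
    [[0.1,0,0,0,-0.005,-0.06,1],[0.2,0,0,0,-0.01,-0.13,1],[0.3,0,0,0,-0.015,-0.2,1],[0.4,0,0,0,-0.02,-0.27,1],[0.5,0,0,0,-0.027,-0.34,1],[0.6,0,0,0,-0.032,-0.38,1],[0.667,0,0,0,-0.032,-0.394,1],[0.667,0,0,0,-0.032,-0.394,1],[0.667,0,0,0,-0.032,-0.394,1]]
  ]
}}

```text
time_s: 8.4
ee_pos: [0.4038, 0.0437, 0.1221]
ee_rot: [0.668, -0.232, 0.668, 0.232]
wrist_force: [-0.7, -0.9, -0.5]
opening: 0.0183
```

```bash
python3 - <<'E'
from h import *
s,M=go([.4042,.0435,.1225]);c=s["ee_pos"]
p=read_camera("side");k=9
u0,v0=235,205
im=cv2.resize(p["color"][v0:v0+65,u0:u0+80],None,fx=k,fy=k,interpolation=cv2.INTER_CUBIC)
def pt(X): return tuple(int(v) for v in (proj(p,X)-[u0,v0]+.5)*k)
tip=c+[0,0,-.0188]
for z,r,o,col in((0,.0045,tip,(0,0,255)),(.052,.006,tip,(0,0,255)),(0,.017,np.array([.4042,.0435,.062]),(0,255,0))):
    pts=np.array([pt(o+[r*np.cos(t),r*np.sin(t),z]) for t in np.linspace(0,6.28,40)]);cv2.polylines(im,[pts],True,col,1)
cv2.line(im,pt(tip),pt(tip+[0,0,.052]),(0,0,255),1)
cv2.imwrite("pics/g.png",im)
E
```

```text
t 8.4 pos [0.4038 0.0437 0.1221] F [-0.7 -0.9 -0.5] T [-0.01 -0.01  0.02] open 0.0183 yaw 38.3 tilt [-0. -0. -1.] -> shift [-0.0007 -0.0008  0.0005] turn None
```

View pics/g.png

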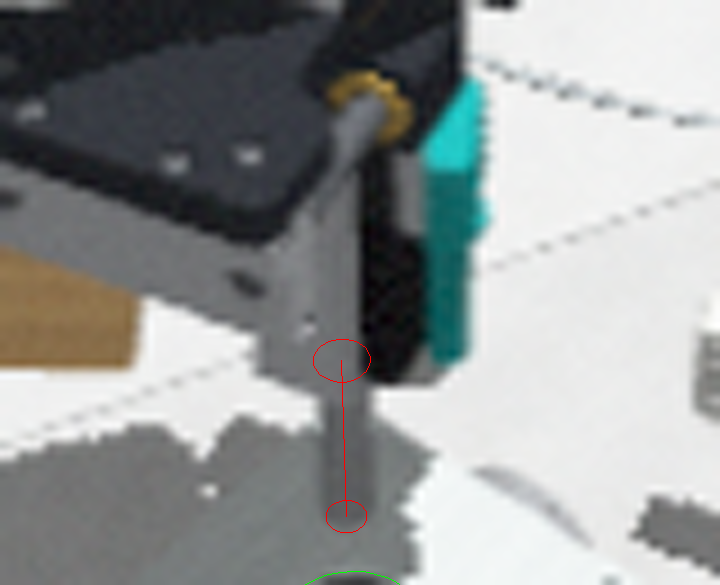

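The pin hangs upright. Its tip at crop (346,517) matches the model, centred over the window. Now to enter the window and look for the carrier.

{"fn": "send_rows", "kwargs": {
  "rows": [
    [[0,0,0,0.04,0,0,1],[0,0,0,0.08,0,0,1],[0,0,0,0.1,0,0,1],[0,0,0,0.115,0,0,1],[0,0,0,0.13,0,0,1],[0,0,0,0.138,0,0,1],[0,0,0,0.138,0,0,1]]
  ]
}}

```text
time_s: 9.32
ee_pos: [0.4038, 0.0433, 0.0532]
ee_rot: [0.668, -0.231, 0.669, 0.231]
wrist_force: [0.1, -0.1, -2.8]
opening: 0.0185
```

```bash
python3 -c "
from h import *
go([.4042,.0435,.0488])"
```

```text
t 9.32 pos [0.4038 0.0433 0.0532] F [ 0.1 -0.1 -2.8] T [ 0.01 -0.04  0.01] open 0.0185 yaw 38.1 tilt [-0. -0. -1.] -> shift [ 0.0089 -0.0001  0.0009] turn None
```

{"fn": "send_rows", "kwargs": {
  "rows": [
    [[0,0,0,0.003,0,0,1],[0,0,0,0.006,0,0,1],[0,0,0,0.008,0,0,1],[0,0,0,0.008,0,0,1]]
  ]
}}

```text
time_s: 9.82
ee_pos: [0.404, 0.0433, 0.0494]
ee_rot: [0.668, -0.231, 0.668, 0.231]
wrist_force: [0.2, -0.3, -0.4]
opening: 0.0184
```

{"fn": "send_rows", "kwargs": {
  "rows": [
    [[0,0,0,0.001,0,0,1],[0,0,0,0.002,0,0,1],[0,0,0,0.002,0,0,1]]
  ]
}}

```text
time_s: 10.2
ee_pos: [0.404, 0.0433, 0.0483]
ee_rot: [0.668, -0.231, 0.668, 0.231]
wrist_force: [0.6, -0.1, 0.7]
opening: 0.0188
```

{"fn": "send_rows", "kwargs": {
  "rows": [
    [[0,0,0,0.001,0,0,1],[0,0,0,0.002,0,0,1],[0,0,0,0.002,0,0,1]]
  ]
}}

```text
time_s: 10.58
ee_pos: [0.4041, 0.0433, 0.0474]
ee_rot: [0.668, -0.231, 0.668, 0.231]
wrist_force: [0.3, 0.4, 0.7]
opening: 0.0182
```

{"fn": "send_rows", "kwargs": {
  "rows": [
    [[0,0,0,0.001,0,0,1],[0,0,0,0.002,0,0,1],[0,0,0,0.002,0,0,1]]
  ]
}}

```text
time_s: 10.95
ee_pos: [0.4042, 0.0434, 0.0465]
ee_rot: [0.669, -0.231, 0.668, 0.231]
wrist_force: [-0.4, 0.8, 4.3]
opening: 0.018
```

{"fn": "send_rows", "kwargs": {
  "rows": [
    [[0,0,0,0.001,0,0,1],[0,0,0,0.001,0,0,1]]
  ]
}}

```text
time_s: 11.2
ee_pos: [0.4041, 0.0434, 0.0459]
ee_rot: [0.668, -0.231, 0.668, 0.231]
wrist_force: [0.7, 2.7, -0.2]
opening: 0.0183
```

```bash
python3 -c "
from h import *
s,M=go([.4042,.0435,.0488]);print(np.round(M,3))"
```

```text
t 11.2 pos [0.4041 0.0434 0.0459] F [ 0.7  2.7 -0.2] T [ 0.55 -0.6  -0.01] open 0.0183 yaw 38.1 tilt [ 0. -0. -1.] -> shift [-0.0059  0.0001  0.0003] turn None
[[ 0.    -0.617  0.787]
 [-0.     0.787  0.617]
 [-1.    -0.     0.   ]]
```

Contact then yield with a sideways push (+x,+y) looks like the hole's chamfer. I'll probe a little more.

{"fn": "send_rows", "kwargs": {
  "rows": [
    [[0,0,0,0.001,0,0,1],[0,0,0,0.001,0,0,1]]
  ]
}}

```text
time_s: 11.45
ee_pos: [0.4041, 0.0434, 0.0454]
ee_rot: [0.668, -0.231, 0.668, 0.231]
wrist_force: [2.5, 2.4, 0.9]
opening: 0.0182
```

```bash
python3 -c "
from h import *
go([.4042,.0435,.0488])"
```

```text
t 11.45 pos [0.4041 0.0434 0.0454] F [2.5 2.4 0.9] T [ 0.64 -0.65 -0.01] open 0.0182 yaw 38.1 tilt [ 0. -0. -1.] -> shift [-0.0069  0.0001  0.0004] turn None
```

{"fn": "send_rows", "kwargs": {
  "rows": [
    [[0,0,0,0,0,0.001,1],[0,0,0,0,0,0.002,1],[0,0,0,0,0,0.002,1]]
  ]
}}

```text
time_s: 11.82
ee_pos: [0.4044, 0.0438, 0.0452]
ee_rot: [0.668, -0.231, 0.669, 0.231]
wrist_force: [-0.2, 1.5, 0.3]
opening: 0.0184
```

```bash
python3 -c "
from h import *
go([.4042,.0435,.0488])"
```

```text
t 11.82 pos [0.4044 0.0438 0.0452] F [-0.2  1.5  0.3] T [ 0.09  0.02 -0.07] open 0.0184 yaw 38.1 tilt [-0.001 -0.    -1.   ] -> shift [-0.0072 -0.0002 -0.0007] turn None
```

{"fn": "send_rows", "kwargs": {
  "rows": [
    [[0,0,0,0.001,0,0,1],[0,0,0,0.002,0,0,1],[0,0,0,0.002,0,0,1]]
  ]
}}

```text
time_s: 12.2
ee_pos: [0.4047, 0.0439, 0.0443]
ee_rot: [0.668, -0.231, 0.668, 0.231]
wrist_force: [-0.6, 0.7, 0.3]
opening: 0.018
```

```bash
python3 -c "
from h import *
go([.4042,.0435,.0488])"
```

```text
t 12.2 pos [0.4047 0.0439 0.0443] F [-0.6  0.7  0.3] T [0.11 0.05 0.  ] open 0.018 yaw 38.1 tilt [-0. -0. -1.] -> shift [-0.009  -0.     -0.0012] turn None
```

In the hole and descending freely. Continue in gentle steps.

{"fn": "send_rows", "kwargs": {
  "rows": [
    [[0,0,0,0.003,0,0,1],[0,0,0,0.006,0,0,1],[0,0,0,0.008,0,0,1],[0,0,0,0.008,0,0,1]]
  ]
}}

```text
time_s: 12.7
ee_pos: [0.4047, 0.0439, 0.0403]
ee_rot: [0.668, -0.231, 0.668, 0.231]
wrist_force: [1.4, 0.6, -0.6]
opening: 0.0186
```

```bash
python3 -c "
from h import *
go([.4042,.0435,.0308])"
```

```text
t 12.7 pos [0.4047 0.0439 0.0403] F [ 1.4  0.6 -0.6] T [ 0.26 -0.03 -0.03] open 0.0186 yaw 38.1 tilt [-0. -0. -1.] -> shift [ 0.019   0.     -0.0013] turn None
```

{"fn": "send_rows", "kwargs": {
  "rows": [
    [[0,0,0,0.003,0.0005,0.0005,1],[0,0,0,0.006,0.0005,0.0005,1],[0,0,0,0.009,0.0005,0.0005,1],[0,0,0,0.012,0.0005,0.0005,1],[0,0,0,0.012,0.0005,0.0005,1]]
  ]
}}

```text
time_s: 13.32
ee_pos: [0.4048, 0.0442, 0.0343]
ee_rot: [0.668, -0.231, 0.668, 0.231]
wrist_force: [0.2, 1.4, -0.9]
opening: 0.0184
```

```bash
python3 -c "
from h import *
go([.4042,.0435,.0308])"
```

```text
t 13.32 pos [0.4048 0.0442 0.0343] F [ 0.2  1.4 -0.9] T [ 0.07 -0.01 -0.01] open 0.0184 yaw 38.1 tilt [-0. -0. -1.] -> shift [ 0.0069 -0.0005 -0.0018] turn None
```

{"fn": "send_rows", "kwargs": {
  "rows": [
    [[0,0,0,0.002,0,0,1],[0,0,0,0.004,0,0,1],[0,0,0,0.005,0,0,1],[0,0,0,0.005,0,0,1]]
  ]
}}

```text
time_s: 13.82
ee_pos: [0.4048, 0.0443, 0.0319]
ee_rot: [0.668, -0.231, 0.668, 0.231]
wrist_force: [0.4, 1.0, -0.5]
opening: 0.0182
```

{"fn": "send_rows", "kwargs": {
  "rows": [
    [[0,0,0,0.001,0,0,1],[0,0,0,0.002,0,0,1],[0,0,0,0.002,0,0,1]]
  ]
}}

```text
time_s: 14.2
ee_pos: [0.4048, 0.0442, 0.0308]
ee_rot: [0.668, -0.231, 0.668, 0.231]
wrist_force: [-0.7, -0.2, -0.8]
opening: 0.0182
```

{"fn": "send_rows", "kwargs": {
  "rows": [
    [[0,0,0,0.001,0,0,1],[0,0,0,0.002,0,0,1],[0,0,0,0.002,0,0,1]]
  ]
}}

```text
time_s: 14.58
ee_pos: [0.4053, 0.0443, 0.0302]
ee_rot: [0.669, -0.231, 0.668, 0.231]
wrist_force: [-1.0, 0.1, 11.3]
opening: 0.0183
```

Bottom contact at 11 N, with the TCP at 30.2 mm against 30.8 mm predicted for fully home. Release and rise.

{"fn": "send_rows", "kwargs": {
  "rows": [
    [[0,0,0,-0.0005,0,0,1],[0,0,0,-0.0005,0,0,0.3],[0,0,0,-0.0005,0,0,0.15],[0,0,0,-0.0005,0,0,0.15],[0,0,0,-0.0005,0,0,0.15],[0,0,0,-0.0005,0,0,0.15]]
  ]
}}

```text
time_s: 15.32
ee_pos: [0.4048, 0.0442, 0.0301]
ee_rot: [0.668, -0.231, 0.668, 0.231]
wrist_force: [-0.4, 0.2, -0.4]
opening: 0.0405
```

{"fn": "send_rows", "kwargs": {
  "rows": [
    [[0,0,0,-0.02,0,0,0.15],[0,0,0,-0.08,0,0,0.15],[0,0,0,-0.16,0,0,0.15],[0,0,0,-0.24,0,0,0.15],[0,0,0,-0.3,0,0,0.15],[0,0,0,-0.3,0,0,0.15]]
  ]
}}

```text
time_s: 16.08
ee_pos: [0.4059, 0.0444, 0.1824]
ee_rot: [0.67, -0.231, 0.667, 0.231]
wrist_force: [-0.0, -0.2, -0.5]
opening: 0.0401
```

```bash
python3 - <<'E'
from h import *
s,M=go([.4042,.0435,.0308])
p=read_camera("side");k=8
u0,v0=205,195
im=cv2.resize(p["color"][v0:v0+72,u0:u0+95],None,fx=k,fy=k,interpolation=cv2.INTER_CUBIC)
def pt(X): return tuple(int(v) for v in (proj(p,X)-[u0,v0]+.5)*k)
c=np.array([.405,.0443,0]);a=np.radians(38)
X=np.array([np.cos(a),np.sin(a),0]);Y=np.array([-X[1],X[0],0])
cs=[c+[0,0,[.068,.102][i&1]]+X*[-.008,.008][i>>1&1]+Y*[-.017,.017][i>>2] for i in range(8)]
for i in range(8):
    for b in(1,2,4):
        if not i&b: cv2.line(im,pt(cs[i]),pt(cs[i|b]),(0,0,255),1)
cv2.imwrite("pics/k.png",im)
E
```

```text
t 16.07 pos [0.4059 0.0444 0.1824] F [-0.  -0.2 -0.5] T [0.05 0.01 0.  ] open 0.0401 yaw 38.1 tilt [ 0.004  0.001 -1.   ] -> shift [ 0.3032  0.001  -0.005 ] turn None
```

View pics/k.png

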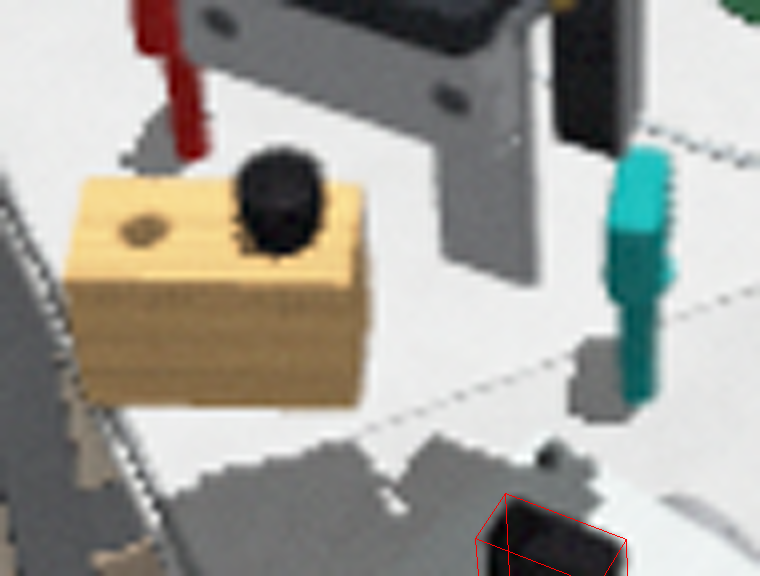

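The wing is in the window where the fully-home model predicts, and the round pin is still in its hole. One last view of the whole pin head.

```bash
python3 - <<'E'
from h import *
p=read_camera("side");k=9
u0,v0=235,245
im=cv2.resize(p["color"][v0:v0+60,u0:u0+80],None,fx=k,fy=k,interpolation=cv2.INTER_CUBIC)
def pt(X): return tuple(int(v) for v in (proj(p,X)-[u0,v0]+.5)*k)
c=np.array([.405,.0443,0]);a=np.radians(38)
X=np.array([np.cos(a),np.sin(a),0]);Y=np.array([-X[1],X[0],0])
cs=[c+[0,0,[.068,.102][i&1]]+X*[-.008,.008][i>>1&1]+Y*[-.017,.017][i>>2] for i in range(8)]
for i in range(8):
    for b in(1,2,4):
        if not i&b: cv2.line(im,pt(cs[i]),pt(cs[i|b]),(0,0,255),1)
cv2.imwrite("pics/l.png",im)
E
```

```text
(no output)
```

View pics/l.png

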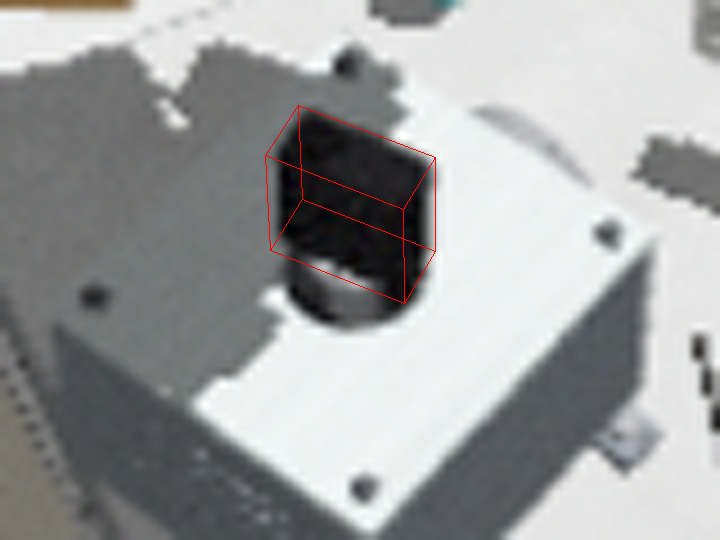

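```bash
python3 -c "
from plant import *
print(close_job())"
```

```text
the job is handed in; nothing more can be done
None
```

The lock pin is standing upright in the carrier's blind hole, let go, and the gripper was raised clear. I handed the job in at about 16 s of the 56 s allowed.

- **Locking:** I drew the black wing-headed pin out of the holder and put it through the shuttered window. On touchdown the foot met the hole's chamfer, so I moved it about 1 mm along the side push instead of sweeping. It then sank freely to the bottom. The highest force I read was 11 N, at the bottom; I read forces only at the end of each move.
- **Last checks:** The tool height at bottom contact was 30.2 mm against 30.8 mm predicted for fully home. In the last picture the wing fits the fully-home model and stands upright, and the wrist force is near zero with the jaws open at 40 mm. The round pin is still in its hole. I did not check the side cutter, feed roller and gear again at the end; the arm never worked near them.
- **What disagreed:** The reported tool tip sat about 44 mm below where the fingertips showed in the picture. Because of that, my first grasp closed on air above the wing and moved nothing; I used the picture height after that. The jaws also read about 18 mm on a 16 mm wing throughout, but the pin hung straight.

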